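# Load a thin glass flask and hang the carrier

### The arm

A 7-joint arm with a two-finger parallel gripper is mounted at the origin on the work surface. World frame = base frame: x ahead of the robot, y to its left, z up, the work surface at z = 0. Lengths are in m, angles in rad, forces in N, time in s.
With the tool pointing down it reaches from about 0.35 to 0.9 m from the base axis. Payload 8.1 kg.
Tool frame: the origin (TCP) lies on the centre line of the jaws, within the pads' length; the fingertips stand 11 mm ahead of it and the grasp point (between the pads) lies 8 mm behind it (arm.nose_length is the distance from the TCP to the fingertips, in m); z points along the fingers, y is the line along which they close (so a half turn about z gives the same grasp; the last joint's range is limited). The gripper opens to 92 mm and grips with 3 to 60 N. Pads are 19 mm wide; open, the fingers measure 130 mm over their backs; the gripper's body (75 mm by 190 mm) begins 47 mm behind the grasp point.
Start: joints at [1.116, 0.434, 0.025, 1.573, -0.012, 1.134, -0.075], TCP at [0.215, -0.587, 0.238] pointing down, gripper open.
Joint ranges: [-2.62, 2.62], [-0.44, 2.09], [-1.27, 1.32], [0.08, 2.57], [-1.32, 4.46], [0.12, 2], [-2.74, 2.74]. Speed limits (rad/s): [2.22, 2.22, 3.01, 3.01, 3.14, 3.14, 3.14].

### API

Orientations are given as a rotation vector (axis times angle).
In Python, from cell import arm gives the robot as it stands.
- The arm moves only by the tool jog_arm, never from a script. Its argument "moves" is a list of rows, each a list of 4 numbers: the shift along the tool's x, y, z in m, then the turn about the tool's z in rad. In form: [[tx, ty, tz, spin], ...]. A call has 1 to 20 rows; each row is the pose to reach, as a shift and turn from the pose commanded when the call began, along the tool's axes at that moment; what a row does not reach only later rows make up. A row lasts 1/8 s, in which the tool goes at most 62.5 mm and 10.7 degrees, less where a joint would pass 70% of its speed; a pose out of reach is approached as far as the arm can. A call with a gripper value outside its range is refused whole. "hand" is the finger opening in m, from 0 to 0.0918, set as the call begins (left out, the last holds). The fingers move at their own pace and stop on an object; "newtons" is the grip in N (left out, the last holds). Time passes only in rows, so rows that repeat a pose let the fingers close. It gives the time, the measured TCP pose, the force, the opening and the grip force at its end, in the units of the state.
- arm.observe(): the state, without advancing time (a new reading comes with each control period).
- arm.get_image(name): name is "side" or "top"; returns a dict with "color" (480x640x3 uint8, red, green, blue), "z_map" (480x640 float32, m along the optical axis (not along the pixel's ray), 0 where there is no reading), "fx", "fy", "cx", "cy" (pixels), "rvec" (rotation vector, rad) and "tvec" (3), from world to camera coordinates, as OpenCV has them. Camera axes: x right, y down, z forward; pixel columns grow to the right and rows downward; lengths in m; the calibration is good to about 2 mm. A picture is of the moment at which its call begins.
- arm.sign_off(): hands the job in; it is judged then, once.
The state is a dict: "clock": time; "joints": joint angles; "dq": joint speeds; "joint_efforts": joint torques, N m; "position": TCP position; "ee_rot": TCP orientation; "force": force on the tool from outside, world axes, zero at the start; "ft_torque": the same for the moment, N m; "width": opening from 0.0 (shut) to 1.0 (fully open); "gripper_force": force on a finger pad.
Only numpy, scipy, OpenCV 4.12 (cv2) and the standard library are available. Lean on these libraries where they do the work, as an engineer would, in place of code of your own. Each camera call takes 0.05 s, during which the arm holds its last target. There are 200 camera calls.

### The job

Pick up the thin amber glass flask standing on the black foam pad and set it down gently in the empty half of the steel carrier, beside the other flask, without squeezing or bumping the glass. Then hang the loaded carrier by its blue handle bar on the two yellow upturned hooks of the stand, without a jolt, and leave everything else on the table as it is.

Things in the scene. Friction and masses are not known exactly. Their poses are not given: they have to be found in the camera images.
- flask: amber glass flask with white label band and red cap, standing upright on the foam pad; 0.10 to 0.21 kg, 120 mm tall: body 52 mm across up to 68 mm, sloping shoulder to 84 mm, neck 30 mm across from 84 to 112 mm, red cap 29 mm across from 112 to 120 mm. Origin: centre of its underside, z up. The neck is the place to grip
- flask_in: a second flask of the same kind and size, already standing in the other half (-x half) of the carrier. Origin: centre of its underside, z up
- carrier: open steel tray 200 (x) by 140 (y) mm, 5 mm floor, walls and a partition (along y at x = 0) 3 mm thick, 40 mm high; halves 95 x 134 mm inside, the +x half empty. Blue handle bar along y over the middle, 10 wide, 12 high, 150 long, 174 to 186 mm above the underside, on two posts at y = +-72, 12 x 5 mm. 0.36 kg empty. Origin: centre of its underside, z up; starts on the table, yaw -90 to +90 degrees
- carrier_grip (a point): the centre of the carrier's blue handle bar, 180 mm above the carrier's underside (moves with the carrier; axes as the carrier's)
- carrier_empty (a point): the middle of the floor of the carrier's empty half: 56 mm along the carrier's +x, 5 mm above its underside (moves with the carrier). A gripper above it clears the bar best with its fingers closing along the carrier's y
- pad: black foam pad on the table, 130 x 130 x 20 mm, fixed. Origin: centre of its underside
- rack: fixed stand, two yellow upturned hooks at y = +-42 mm pointing to -x. Origin: on the table below the middle of the hook seats. Base 8 mm high, x -40 to 160, 100 wide; posts 248 high at x = 140. Hook arms 8 mm thick, top at 233 mm, dip from x = 22 to a seat (x -9 to 9, top 219 mm), rise to a ball tip (x = -22, top 236 mm). Bring the carrier in from -x, arms under the bar, over the flasks
- rack_seat (a point): the point where the centre of the handle bar rests when the carrier hangs: midway between the two hooks, 225 mm above the table (axes as the stand's; the bar then lies along the stand's y, either way round). The fingers fit between the hooks
- thermos: steel vacuum flask, 82 mm across, 248 mm tall, white cap; bystander. Origin: centre of its underside
- vial_block: black foam block 100 x 200 x 50 mm with rows of steel-capped vials up to 84 mm high; bystander. Origin: centre of its underside
- scissors: scissors with orange handles lying flat, 170 mm long, 9 mm thick; bystander. Origin: at the pivot, blades along +x
- tongs: steel wire tongs lying flat, 180 mm long along x, 8 mm thick; bystander. Origin: the middle
- cap0: red ring cap, 48 mm across, 14 mm high; bystander. Origin: centre of its underside
- cap1: second red ring cap, the same size; bystander. Origin: centre of its underside
- reagent: white jar with a blue lid, 68 mm across, 90 mm tall; bystander. Origin: centre of its underside

How it is judged:
By the outcome, as a careful person would: the job done as asked, in the order asked, and still so for the second after the job is handed in, with the robot touching nothing.
It also fails if it takes over 72 s, if anything falls off the work surface, if the arm or the gripper's body presses on something with over 40 N, if the wrist force passes 120 N, or if a joint passes its speed limit or range.

## Working session

There is one attempt and no reset: what is moved stays moved. The work goes in short steps, Python scripts to look and compute and a tool call to move; the robot and the scene stay as the last step left them, time stands still between calls to the robot, and variables do not carry over. Pictures are saved under pics/ and viewed, at most 10 in all, crops included, and the job is handed in when it is done.

Besides the shell and the picture viewer there is one more tool, called after "Call:" as a command line: name --pt "numbers of a row" for each row, then --argument value for the rest. jog_arm: Moves the arm, as the interface text tells. Its arguments: {"type":"object","properties":{"moves":{"type":"array"},"hand":{"type":"number"},"newtons":{"type":"number"}},"required":["moves"]}

```bash
mkdir -p pics; ls; python3 - <<'E'
from cell import arm
import cv2,numpy as np
for n in("top","side"):
    d=arm.get_image(n); cv2.imwrite(f"pics/{n}0.png",d["color"][:,:,::-1]); np.savez(f"{n}0.npz",**d)
    R=cv2.Rodrigues(np.array(d["rvec"]))[0]; print(n,d["fx"],d["cx"],d["cy"],-R.T@np.array(d["tvec"]).ravel(),R.round(3).tolist())
print(arm.observe())
E
```

```text
pics
top 621.7650515307542 309.73328944535103 236.47249036490666 [ 0.29300674 -0.00259414  1.92409814] [[-0.027, -1.0, -0.002], [-0.989, 0.027, -0.143], [0.143, -0.002, -0.99]]
side 457.08746571462456 329.586817075091 244.36064909855415 [0.33683753 0.9058093  0.85458404] [[-0.971, -0.239, 0.007], [-0.149, 0.582, -0.799], [0.187, -0.777, -0.601]]
{'clock': 0.1, 'joints': array([ 1.11638992,  0.43514314,  0.02497507,  1.57400184, -0.01157834,
        1.13400757, -0.07509731]), 'dq': array([ 0.00022991, -0.00078411,  0.00101676, -0.00451291, -0.00029655,
        0.000441  , -0.00153288]), 'joint_efforts': array([ 3.82625149e-03, -6.69130683e+01,  9.88336243e-01, -3.15146649e+01,
       -6.05568616e-02,  3.75483383e-02,  3.65514074e-05]), 'position': array([ 0.21516225, -0.58632337,  0.23703143]), 'ee_rot': array([-3.09179168e+00, -5.49441838e-01,  6.16700421e-04]), 'force': array([-0.15026481, -0.40763025,  0.22390552]), 'ft_torque': array([0.03168979, 0.00721606, 0.00960265]), 'gripper_force': 0.0, 'width': 1.0037448511468476}
```

View pics/top0.png

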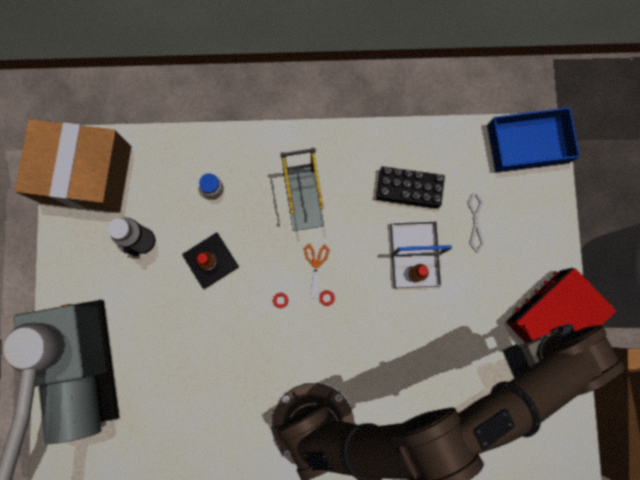

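View pics/side0.png

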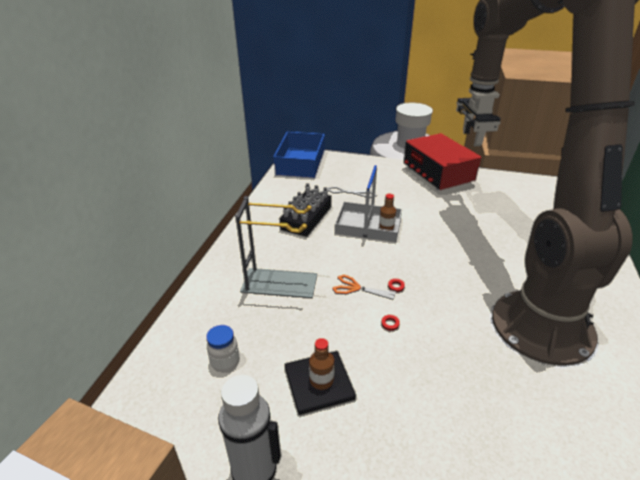

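Top view: flask cap at (206,260) on the pad, carrier around (415,255) with blue bar (395–450,247), its flask cap at (421,272) so the empty half is toward +x. Yellow hooks run (285–320,155–215) with tips toward the robot. The side view agrees, with the flask at (321,370), carrier at (370,215) and hooks at (275,215).

```bash
cat >h.py <<'E'
import cv2,numpy as np
from cell import arm
def load(n): return dict(np.load(n+".npz"))
def grab(n,s):
    d=arm.get_image(n); np.savez(s+".npz",**d); return d
def RT(d): R=cv2.Rodrigues(np.array(d["rvec"]))[0]; return R,-R.T@np.array(d["tvec"]).ravel()
def ray(d,uv):
    R,C=RT(d); uv=np.atleast_2d(uv).astype(float)
    v=np.c_[(uv[:,0]-d["cx"])/d["fx"],(uv[:,1]-d["cy"])/d["fy"],np.ones(len(uv))]
    return C,v@R
def plane(d,uv,z):
    C,v=ray(d,uv); return C+v*((z-C[2])/v[:,2])[:,None]
def cloud(d,mask):
    r,c=np.nonzero(mask&(d["z_map"]>0)); C,v=ray(d,np.c_[c,r]); return np.c_[c,r],C+v*d["z_map"][r,c][:,None]
def hsv(d,lo,hi): return cv2.inRange(cv2.cvtColor(d["color"],cv2.COLOR_RGB2HSV),lo,hi)>0
def red(d): return hsv(d,(0,170,80),(6,255,255))|hsv(d,(174,170,80),(180,255,255))
def blue(d): return hsv(d,(100,130,50),(125,255,255))
def yel(d): return hsv(d,(18,140,90),(32,255,255))
def box(m,x0,x1,y0,y1): o=np.zeros_like(m); o[y0:y1,x0:x1]=m[y0:y1,x0:x1]; return o
def tri(d1,p1,d2,p2):
    A=np.zeros((3,3)); b=np.zeros(3)
    for d,p in((d1,p1),(d2,p2)):
        C,v=ray(d,p); v=v[0]/np.linalg.norm(v); P=np.eye(3)-np.outer(v,v); A+=P; b+=P@C
    return np.linalg.solve(A,b)
E
python3 - <<'E'
from h import *
np.set_printoptions(precision=4,suppress=True)
T,S=load("top0"),load("side0")
def info(name,d,m,z):
    uv,P=cloud(d,m); rr=cv2.minAreaRect(np.argwhere(m)[:,::-1].astype(np.float32))
    print(name,"n",m.sum(),"cen",np.argwhere(m).mean(0)[::-1],"rect",rr,"plane",plane(d,rr[0],z)[0],"cloud med",np.median(P,0),"p5/95",np.percentile(P,[5,95],axis=0).tolist())
info("cap T",T,box(red(T),190,225,245,275),.14); info("cap S",S,box(red(S),305,340,335,355),.138)
info("capin T",T,box(red(T),405,440,258,285),.125); info("capin S",S,box(red(S),375,400,188,205),.122)
mT=box(blue(T),385,460,235,260); info("bar T",T,mT,.186); info("bar S",S,box(blue(S),355,385,160,215),.18)
for nm,b in(("hookL",(275,300,150,225)),("hookR",(305,335,150,225))):
    m=box(yel(T),*b); info(nm,T,m,.233)
m=box(yel(S),230,330,195,240); info("hS",S,m,.233)
E
python3 - <<'E'
import cv2
T=cv2.imread("pics/top0.png");S=cv2.imread("pics/side0.png")
import numpy as np
a=cv2.resize(T[135:305,260:460],(800,680)); 
b=cv2.resize(S[150:320,220:420],(800,680))
cv2.imwrite("pics/c1.png",cv2.resize(a,(700,595))); cv2.imwrite("pics/c2.png",cv2.resize(b,(700,595)))
E
```

```text
cap T n 97 cen [202.0206 257.9072] rect ((202.0, 258.0), (10.0, 10.0), 90.0) plane [0.4971 0.3069 0.14  ] cloud med [0.4976 0.3084 0.1365] p5/95 [[0.4855467423860367, 0.29498302316557173, 0.10108688954628964], [0.5126379977568786, 0.32128255962690205, 0.14471506515813853]]
cap S n 101 cen [321.099  344.2475] rect ((321.0, 344.0), (10.0, 10.0), 90.0) plane [0.4961 0.3092 0.138 ] cloud med [0.4955 0.3115 0.1395] p5/95 [[0.48613030684983083, 0.2999594053726408, 0.13706657777476644], [0.5049334669176482, 0.3208525595350977, 0.14175899862127336]]
capin T n 78 cen [422.1923 270.4872] rect ((422.0, 270.0), (10.0, 8.0), 90.0) plane [ 0.4464 -0.3284  0.125 ] cloud med [ 0.4452 -0.3298  0.1219] p5/95 [[0.4342834038447571, -0.3409975611802846, 0.10653413032763105], [0.458264578054067, -0.3184891578558499, 0.13024724437684668]]
capin S n 24 cen [389.4583 196.5417] rect ((389.5, 197.0), (4.0, 5.0), 90.0) plane [ 0.4426 -0.3242  0.122 ] cloud med [ 0.4427 -0.3231  0.1238] p5/95 [[0.4353941153747555, -0.33468792438817224, 0.12051801777807525], [0.4507148796382347, -0.3169028165142548, 0.12720928099
[... 958 characters left out ...]
4597330908487]]
hookR n 116 cen [316.6207 178.5603] rect ((316.75677490234375, 180.04054260253906), (54.909263610839844, 2.46598482131958), 80.53767395019531) plane [ 0.6961 -0.0293  0.233 ] cloud med [ 0.7038 -0.0288  0.2307] p5/95 [[0.6286501624090057, -0.03952666117310022, 0.2176879127817034], [0.7673588770046958, -0.019708176960829344, 0.23675221736145502]]
hS n 274 cen [285.9562 218.9015] rect ((274.9377746582031, 217.92420959472656), (69.68635559082031, 27.24915313720703), 1.2188752889633179) plane [0.685  0.0308 0.233 ] cloud med [0.6597 0.0412 0.2285] p5/95 [[0.6117673911448075, -0.2257428324172124, 0.03202570564598752], [0.7564982061862212, 0.06248831838700049, 0.23355977423038082]]
```

View pics/c1.png

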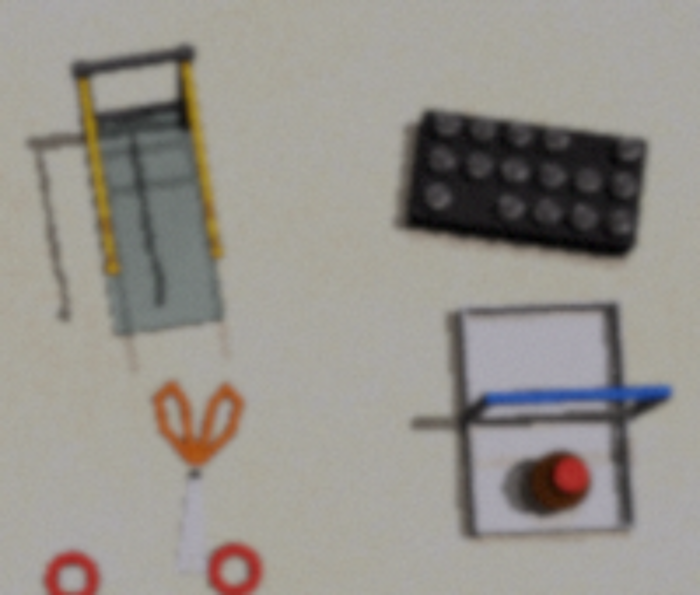

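View pics/c2.png

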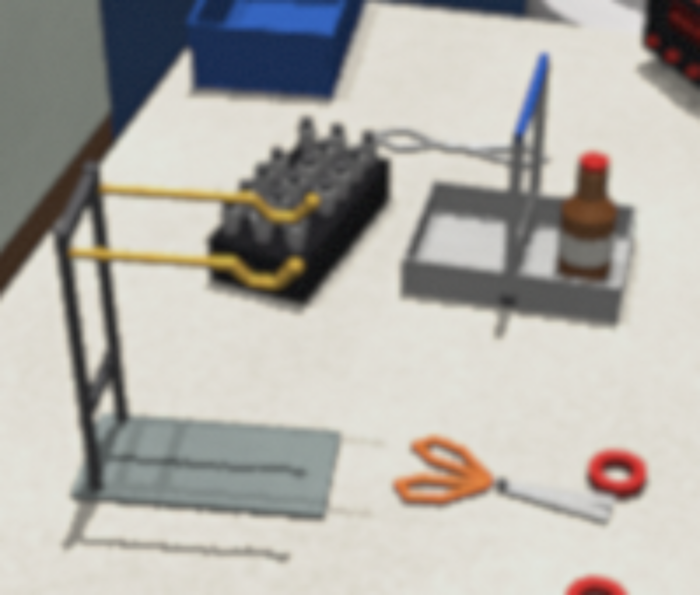

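Close-ups show the hook tips at about top pixels (292,212) and (322,208). The stand's base front edge is near row 228, and the carrier is almost aligned with world axes. Next I measure precisely.

```bash
python3 - <<'E'
from h import *
np.set_printoptions(precision=4,suppress=True)
T,S=load("top0"),load("side0")
def fit(P): 
    vx,vy,x,y=cv2.fitLine(P[:,:2].astype(np.float32),cv2.DIST_HUBER,0,.01,.01).ravel()
    if abs(vx)>abs(vy): 
        s=np.sign(vx)
    else: s=np.sign(vy)
    return np.array([vx,vy])*s,np.array([x,y])
for nm,d,bs in(("T",T,((275,300,150,225),(305,335,150,225))),("S",S,None)):
    if bs: ms=[box(yel(d),*b) for b in bs]
    else:
        m=box(yel(d),235,312,195,240).astype(np.uint8); n,l,st,c=cv2.connectedComponentsWithStats(m,connectivity=8); print(st[1:])
        ms=[l==i for i in range(1,n) if st[i,4]>20]
    for m in ms:
        uv=np.argwhere(m)[:,::-1]; P=plane(d,uv,.230); 
        a=P[P[:,0]>.66]; v,c=fit(a); e=(P[:,:2]-c)@v
        print(nm,"hook yaw",np.degrees(np.arctan2(v[1],v[0])),"pt at x=.70",c+v*(.70-c[0])/v[0],"min end",c+v*e.min(),"max",c+v*e.max())
# base of the rack from top: greenish grey at z=.008
m=hsv(T,(60,15,60),(110,90,190)); m=box(m,285,330,160,235).astype(np.uint8)
n,l,st,c=cv2.connectedComponentsWithStats(m); i=1+np.argmax(st[1:,4]); print(st[i])
cn=np.argwhere(l==i)[:,::-1]; hull=cv2.convexHull(cn.astype(np.int32)); print("base hull px",hull[:,0].tolist())
r=cv2.minAreaRect(plane(T,cn,.008)[:,:2].astype(np.float32)); print("base rect",r,cv2.boxPoints(r))
# bar
for nm,d,b,z in(("T",T,(385,460,235,260),.186),("S",S,(355,385,160,215),.183)):
    P=plane(d,np.argwhere(box(blue(d),*b))[:,::-1],z); v,c=fit(P); e=(P[:,:2]-c)@v
    print(nm,"bar yaw",np.degrees(np.arctan2(v[1],v[0])),c+v*e.min(),c+v*e.max(),"mid",c+v*(e.min()+e.max())/2)
# tray rim by height in depth cloud
yy,xx=np.mgrid[:480,:640]; m=(xx>385)&(xx<446)&(yy>215)&(yy<295)
uv,P=cloud(T,m); k=(P[:,2]>.025)&(P[:,2]<.055); pr=plane(T,uv[k],.04)[:,:2]
r=cv2.minAreaRect(pr.astype(np.float32)); print("rim",k.sum(),r)
# flask triangulation
print("flask cap",tri(T,(202,258),S,(321.1,344.2)),"in",tri(T,(422.2,270.5),S,(389.5,196.5)))
for z,t in((.14,(202,258)),): print(plane(T,t,.136),plane(S,(321.1,344.2),.138))
# pad
E
```

```text
T hook yaw 7.709186 pt at x=.70 [0.7    0.0541] min end [0.6077 0.0416] max [0.7656 0.063 ]
T hook yaw 7.807255 pt at x=.70 [ 0.7    -0.0293] min end [ 0.6197 -0.0403] max [ 0.775 -0.019]
[[248 204   4   1   4]
 [253 204   9   1   9]
 [266 205  11   1  11]
 [282 205  29   8  81]
 [240 221  13   4  21]
 [254 223  12   1  12]
 [268 223  39  10 136]]
S hook yaw 14.859494 pt at x=.70 [ 0.7   -0.026] min end [ 0.618  -0.0477] max [ 0.6873 -0.0294]
S hook yaw 9.294024 pt at x=.70 [0.7    0.0535] min end [0.7334 0.059 ] max [0.7629 0.0638]
S hook yaw 14.184765 pt at x=.70 [0.7    0.0572] min end [0.605  0.0332] max [0.6942 0.0557]
[290 167  33  63 784]
base hull px [[322, 222], [321, 224], [319, 225], [295, 229], [294, 228], [293, 225], [291, 215], [290, 178], [290, 172], [291, 171], [306, 167], [309, 167], [312, 172], [313, 175]]
base rect ((0.6944532990455627, 0.01339690014719963), (0.19031839072704315, 0.09125037491321564), 8.98869514465332) [[ 0.5933  0.0436]
 [ 0.6076 -0.0465]
 [ 0.7956 -0.0168]
 [ 0.7813  0.0733]]
T bar yaw 90.14167 [ 0.5043 -0.3997] [ 0.5039 -0.253 ] mid [ 0.5041 -0.3264]
S bar yaw 90.7087 [ 0.5034 -0.3995] [ 0.5016 -0.2568] mid [ 0.5025 -0.3281]
rim 437 ((0.504645049571991, -0.32788577675819397), (0.20090743899345398, 0.15258973836898804), 0.728975236415863)
flask cap [0.497  0.3076 0.1356] in [ 0.4443 -0.3297  0.1206]
[[0.4976 0.3076 0.136 ]] [[0.4958 0.3096 0.138 ]]
```

```bash
cat >>h.py <<'E'
from scipy.spatial.transform import Rotation as Ro
def st():
    o=arm.observe(); R=Ro.from_rotvec(o["ee_rot"]).as_matrix(); p=np.array(o["position"])
    print("t",round(o["clock"],2),"p",p.round(4),"yaw",round(np.degrees(np.arctan2(R[1,0],R[0,0])),2),"z",R[:,2].round(4),"F",np.round(o["force"],2),"M",np.round(o["ft_torque"],3),"w",round(o["width"]*.0918,4),"gf",round(o["gripper_force"],2),"j",np.round(o["joints"],2))
    return p,R
def go(x,y,z,yaw,p,R):
    # shift in tool axes, spin
    y0=np.degrees(np.arctan2(R[1,0],R[0,0])); s=-(yaw-y0); s=(s+180)%360-180
    print("row",(R.T@(np.array([x,y,z])-p)).round(4),"spin",round(np.radians(s),4))
E
python3 - <<'E'
from h import *
p,R=st(); go(.4967,.3083,.30,.5,p,R)
E
```

```text
t 0.1 p [ 0.2152 -0.5863  0.237 ] yaw 20.15 z [-6.0e-04  1.3e-03 -1.0e+00] F [-0.15 -0.41  0.22] M [0.032 0.007 0.01 ] w 0.0921 gf 0.0 j [ 1.12  0.44  0.02  1.57 -0.01  1.13 -0.08]
row [ 0.5725 -0.7429 -0.062 ] spin 0.343
```

Call:
jog_arm --pt "0 0 -0.06 0" --pt "0.5725 -0.743 -0.062 0.343" --pt "0.5725 -0.743 -0.062 0.343" --pt "0.5725 -0.743 -0.062 0.343" --pt "0.5725 -0.743 -0.062 0.343" --pt "0.5725 -0.743 -0.062 0.343" --pt "0.5725 -0.743 -0.062 0.343" --pt "0.5725 -0.743 -0.062 0.343" --pt "0.5725 -0.743 -0.062 0.343" --pt "0.5725 -0.743 -0.062 0.343" --pt "0.5725 -0.743 -0.062 0.343" --pt "0.5725 -0.743 -0.062 0.343" --pt "0.5725 -0.743 -0.062 0.343" --pt "0.5725 -0.743 -0.062 0.343" --pt "0.5725 -0.743 -0.062 0.343" --pt "0.5725 -0.743 -0.062 0.343" --pt "0.5725 -0.743 -0.062 0.343" --pt "0.5725 -0.743 -0.062 0.343" --pt "0.5725 -0.743 -0.062 0.343" --pt "0.5725 -0.743 -0.062 0.343" --hand 0.07

```text
clock: 2.6
position: [0.4971, 0.3067, 0.3001]
ee_rot: [3.141, 0.011, 0.001]
force: [0.8, 0.2, 0.3]
width: 0.764
gripper_force: 0.0
```

```bash
python3 - <<'E'
from h import *
d=grab("side","side1"); cv2.imwrite("pics/s1.png",cv2.resize(d["color"][200:420,220:440,::-1],(600,600)))
p,R=st(); go(.4967,.3083,.119,.5,p,R)
E
```

```text
t 2.65 p [0.4971 0.3069 0.3001] yaw 0.41 z [ 8.e-04 -4.e-04 -1.e+00] F [0.77 0.06 0.62] M [0.056 0.003 0.039] w 0.0701 gf 0.0 j [-0.2   0.4  -0.63  1.54  0.24  1.28 -2.43]
row [-0.0005 -0.0015  0.1811] spin -0.0016
```

View pics/s1.png

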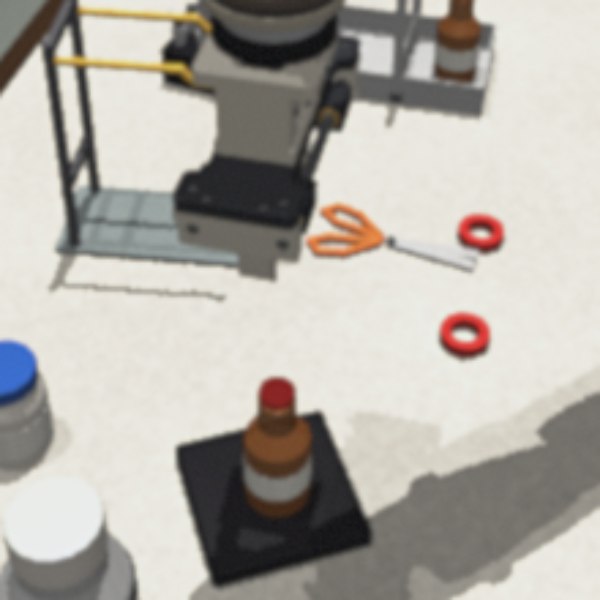

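The view shows the gripper poised above the flask's cap (crop pixel 277,390), clear around it. Descending.

Call:
jog_arm --pt "-0.0005 -0.0015 0.03 0" --pt "-0.0005 -0.0015 0.06 0" --pt "-0.0005 -0.0015 0.09 0" --pt "-0.0005 -0.0015 0.12 0" --pt "-0.0005 -0.0015 0.14 0" --pt "-0.0005 -0.0015 0.155 0" --pt "-0.0005 -0.0015 0.167 0" --pt "-0.0005 -0.0015 0.176 0" --pt "-0.0005 -0.0015 0.181 0" --pt "-0.0005 -0.0015 0.181 0" --pt "-0.0005 -0.0015 0.181 0"

```text
clock: 4.03
position: [0.4965, 0.3097, 0.1192]
ee_rot: [-3.141, -0.014, -0.001]
force: [0.3, 0.7, 0.9]
width: 0.765
gripper_force: 0.0
```

```bash
python3 - <<'E'
from h import *
d=grab("side","side2"); cv2.imwrite("pics/s2.png",cv2.resize(d["color"][280:420,250:390,::-1],(600,600)))
p,R=st(); go(.4967,.3083,.119,.5,p,R)
E
```

```text
t 4.08 p [0.4965 0.3097 0.1192] yaw 0.5 z [ 6.e-04  4.e-04 -1.e+00] F [-0.96  0.45 -0.62] M [-0.001  0.026  0.045] w 0.0696 gf 0.0 j [-0.25  0.56 -0.57  1.77  0.37  0.92 -2.55]
row [0.0001 0.0014 0.0002] spin 0.0
```

View pics/s2.png

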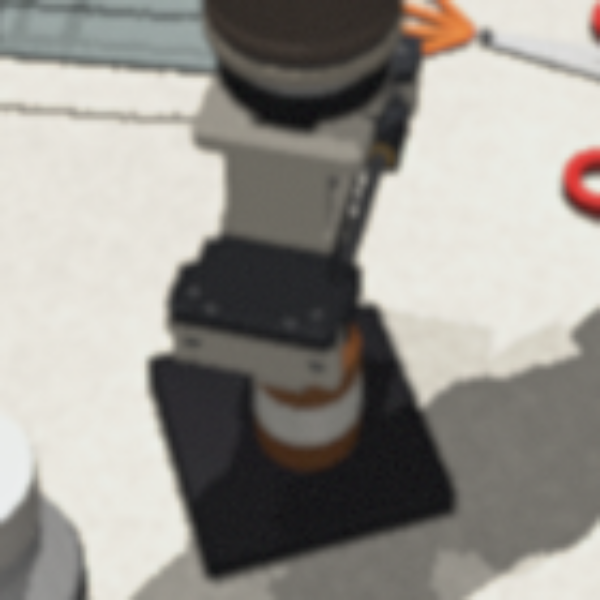

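The gripper straddles the neck with the flask still upright (body crop 255–360 px, pads over the neck). Closing gently.

Call:
jog_arm --pt "0 0.0007 0 0" --pt "0 0.0007 0 0" --pt "0 0.0007 0 0" --hand 0.036 --newtons 4

```text
clock: 4.45
position: [0.4964, 0.3088, 0.1188]
ee_rot: [-3.142, -0.014, -0.0]
force: [-0.4, -0.3, 0.4]
width: 0.484
gripper_force: 0.0
```

Call:
jog_arm --pt "0 0 0 0" --pt "0 0 0 0" --pt "0 0 0 0" --pt "0 0 0 0" --hand 0.024 --newtons 7

```text
clock: 4.95
position: [0.4963, 0.3087, 0.1187]
ee_rot: [3.141, 0.014, -0.0]
force: [0.3, -0.2, -0.2]
width: 0.327
gripper_force: 7.0
```

```bash
python3 - <<'E'
from h import *
p,R=st(); 
E
```

```text
t 4.95 p [0.4963 0.3087 0.1187] yaw 0.5 z [-1.e-04 -1.e-04 -1.e+00] F [ 0.33 -0.16 -0.18] M [-0.025  0.018 -0.057] w 0.0301 gf 6.97 j [-0.25  0.56 -0.57  1.77  0.37  0.91 -2.54]
```

Gripped at 30 mm with 7 N. Lifting 40 mm slowly, then checking.

Call:
jog_arm --pt "0 0 -0.003 0" --pt "0 0 -0.008 0" --pt "0 0 -0.016 0" --pt "0 0 -0.026 0" --pt "0 0 -0.035 0" --pt "0 0 -0.04 0" --pt "0 0 -0.04 0" --pt "0 0 -0.04 0"

```text
clock: 5.95
position: [0.4962, 0.3086, 0.1584]
ee_rot: [3.141, 0.014, -0.001]
force: [-0.1, -1.2, -2.1]
width: 0.329
gripper_force: 7.0
```

```bash
python3 - <<'E'
from h import *
d=grab("side","side3"); cv2.imwrite("pics/s3.png",cv2.resize(d["color"][280:420,250:390,::-1],(600,600)))
p,R=st(); go(.56,-.327,.38,.5,p,R)
E
```

```text
t 6.0 p [0.4962 0.3086 0.1583] yaw 0.5 z [-6.e-04 -5.e-04 -1.e+00] F [-0.67 -0.22 -1.3 ] M [ 0.09   0.039 -0.017] w 0.0301 gf 6.97 j [-0.23  0.52 -0.59  1.73  0.34  0.99 -2.51]
row [ 0.0582  0.6362 -0.2214] spin -0.0001
```

View pics/s3.png

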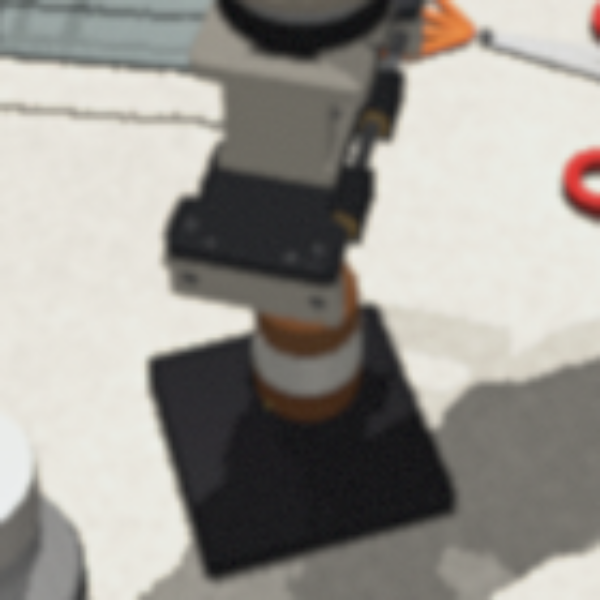

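Flask hangs upright in the jaws, off the pad, no slip. Raising and crossing at a moderate speed.

Call:
jog_arm --pt "0 0 -0.01 0" --pt "0 0 -0.03 0" --pt "0 0 -0.055 0" --pt "0 0 -0.085 0" --pt "0 0.004 -0.115 0" --pt "0 0.012 -0.145 0" --pt "0 0.027 -0.175 0" --pt "0 0.047 -0.2 0" --pt "0 0.072 -0.215 0" --pt "0 0.1 -0.22 0" --pt "0 0.13 -0.22 0" --pt "0 0.16 -0.22 0" --pt "0 0.19 -0.22 0" --pt "0 0.22 -0.22 0" --pt "0 0.25 -0.22 0" --pt "0.002 0.28 -0.22 0" --pt "0.005 0.31 -0.22 0" --pt "0.009 0.34 -0.22 0" --pt "0.014 0.37 -0.22 0" --pt "0.02 0.4 -0.22 0"

```text
clock: 8.5
position: [0.5197, -0.0917, 0.3794]
ee_rot: [3.142, 0.014, 0.001]
force: [0.6, 0.9, -1.6]
width: 0.324
gripper_force: 7.0
```

Call:
jog_arm --pt "0.006 0.03 0 0" --pt "0.012 0.06 0 0" --pt "0.018 0.09 0 0" --pt "0.024 0.12 0 0" --pt "0.03 0.15 0 0" --pt "0.035 0.177 0 0" --pt "0.038 0.2 0 0" --pt "0.0385 0.218 0 0" --pt "0.0385 0.23 0 0" --pt "0.0385 0.236 0 0" --pt "0.0385 0.236 0 0" --pt "0.0385 0.236 0 0" --pt "0.0385 0.236 0 0"

```text
clock: 10.12
position: [0.5605, -0.3259, 0.3789]
ee_rot: [-3.141, -0.015, -0.0]
force: [0.3, 0.6, -2.0]
width: 0.33
gripper_force: 7.0
```

```bash
python3 - <<'E'
from h import *
np.set_printoptions(precision=4,suppress=True)
# confirm carrier stationary, floor/rim from side view
S=grab("side","side4"); P=plane(S,np.argwhere(box(blue(S),355,385,160,215))[:,::-1],.183); print(len(P),P.mean(0))
p,R=st(); go(.562,-.327,.30,.5,p,R); go(.562,-.327,.106,.5,p,R)
cv2.imwrite("pics/s4.png",cv2.resize(S["color"][60:260,280:480,::-1],(600,600)))
E
```

```text
45 [ 0.5021 -0.329   0.183 ]
t 10.18 p [ 0.5605 -0.3261  0.3789] yaw 0.54 z [ 0.0002 -0.     -1.    ] F [ 0.68  0.54 -1.05] M [0.018 0.028 0.006] w 0.0301 gf 6.97 j [ 0.66  0.43 -0.35  1.25  0.14  1.48 -1.23]
row [0.0015 0.0009 0.0789] spin 0.0008
row [0.0015 0.0009 0.2729] spin 0.0008
```

View pics/s4.png

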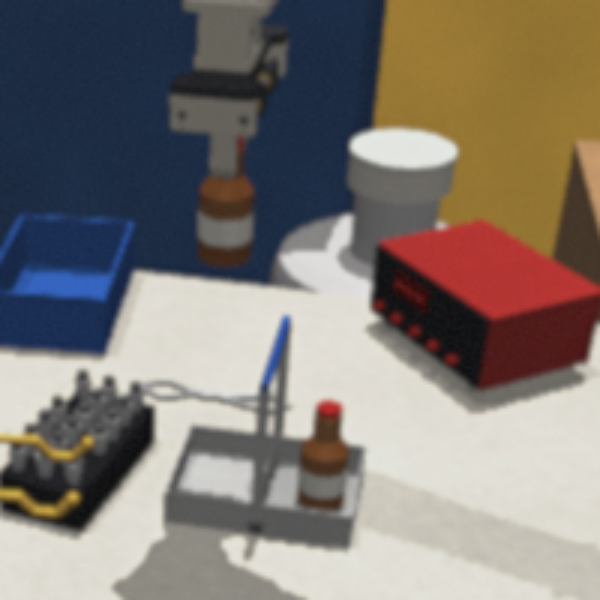

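The flask hangs clear above the empty half (crop 225,220). Descending.

Call:
jog_arm --pt "0.0025 0.001 0.01 0" --pt "0.0025 0.001 0.03 0" --pt "0.0025 0.001 0.055 0" --pt "0.0025 0.001 0.085 0" --pt "0.0025 0.001 0.115 0" --pt "0.0025 0.001 0.14 0" --pt "0.0025 0.001 0.16 0" --pt "0.0025 0.001 0.18 0" --pt "0.0025 0.001 0.2 0" --pt "0.0025 0.001 0.218 0" --pt "0.0025 0.001 0.234 0" --pt "0.0025 0.001 0.247 0" --pt "0.0025 0.001 0.257 0" --pt "0.0025 0.001 0.264 0" --pt "0.0025 0.001 0.268 0" --pt "0.0025 0.001 0.27 0" --pt "0.0025 0.001 0.27 0" --pt "0.0025 0.001 0.27 0"

```text
clock: 12.42
position: [0.5631, -0.3277, 0.1091]
ee_rot: [3.141, 0.014, 0.001]
force: [0.6, 0.2, -0.9]
width: 0.326
gripper_force: 7.0
```

```bash
python3 - <<'E'
from h import *
S=grab("side","side5")
p,R=st(); go(.5625,-.327,.1037,.5,p,R)
P=plane(S,np.argwhere(box(blue(S),355,385,160,215))[:,::-1],.183); print(len(P),P.mean(0))
cv2.imwrite("pics/s5.png",cv2.resize(S["color"][130:250,310:430,::-1],(600,600)))
E
```

```text
t 12.47 p [ 0.563  -0.3277  0.109 ] yaw 0.5 z [ 4.e-04 -3.e-04 -1.e+00] F [ 0.36 -0.13 -1.29] M [0.004 0.013 0.05 ] w 0.0303 gf 6.97 j [ 0.65  0.62 -0.32  1.62  0.23  0.94 -1.31]
row [-0.0005 -0.0008  0.0053] spin -0.0
39 [ 0.50197884 -0.33268284  0.183     ]
```

View pics/s5.png

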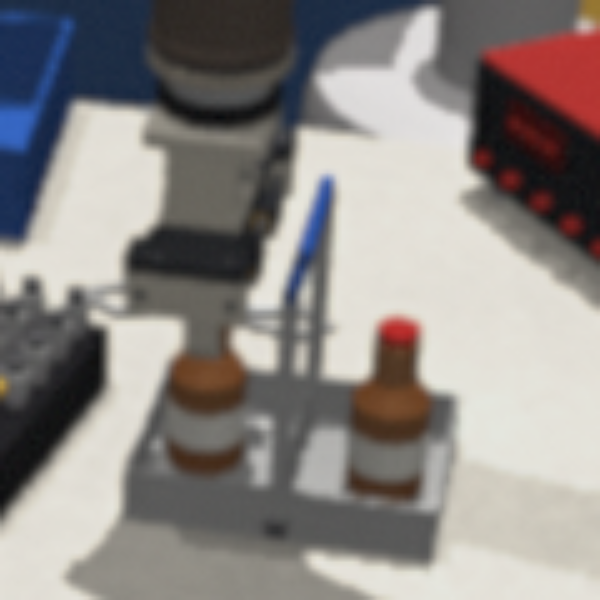

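The flask is just above the empty half's floor, clear of the bar (crop 205,465 underside). Easing down.

Call:
jog_arm --pt "0 0 0.001 0" --pt "0 0 0.002 0" --pt "0 0 0.003 0" --pt "0 0 0.0035 0" --pt "0 0 0.004 0" --pt "0 0 0.004 0" --pt "0 0 0.004 0"

```text
clock: 13.35
position: [0.5629, -0.3276, 0.1047]
ee_rot: [3.142, 0.014, -0.0]
force: [0.2, 0.3, -1.0]
width: 0.326
gripper_force: 7.0
```

Call:
jog_arm --pt "0 0 0.0003 0" --pt "0 0 0.0006 0" --pt "0 0 0.001 0" --pt "0 0 0.001 0"

```text
clock: 13.85
position: [0.5629, -0.3277, 0.1037]
ee_rot: [3.142, 0.014, 0.0]
force: [-0.4, 0.1, -1.5]
width: 0.325
gripper_force: 7.0
```

```bash
python3 - <<'E'
from h import *
p,R=st()
E
```

```text
t 13.85 p [ 0.5629 -0.3277  0.1037] yaw 0.5 z [ 0.e+00 -1.e-04 -1.e+00] F [-0.4   0.08 -1.49] M [ 0.057  0.023 -0.031] w 0.0299 gf 6.97 j [ 0.65  0.63 -0.32  1.63  0.23  0.93 -1.31]
```

Call:
jog_arm --pt "0 0 0.0003 0" --pt "0 0 0.0006 0" --pt "0 0 0.0006 0"

```text
clock: 14.22
position: [0.5632, -0.3279, 0.1035]
ee_rot: [3.141, 0.014, 0.001]
force: [-0.1, 0.4, 3.5]
width: 0.328
gripper_force: 7.0
```

Call:
jog_arm --pt "0 0 0.0003 0" --pt "0 0 0.0006 0" --pt "0 0 0.0006 0"

```text
clock: 14.6
position: [0.5632, -0.3284, 0.1032]
ee_rot: [3.14, 0.013, 0.002]
force: [-0.3, -0.9, 6.3]
width: 0.331
gripper_force: 7.0
```

Contact. Unloading, then releasing.

Call:
jog_arm --pt "0 0 -0.0008 0" --pt "0 0 -0.0008 0"

```text
clock: 14.85
position: [0.5628, -0.3278, 0.1033]
ee_rot: [3.141, 0.014, -0.0]
force: [-0.5, -0.9, 2.8]
width: 0.332
gripper_force: 7.0
```

Call:
jog_arm --pt "0 0 0 0" --pt "0 0 0 0" --pt "0 0 0 0" --pt "0 0 0 0" --hand 0.06

```text
clock: 15.35
position: [0.5628, -0.3276, 0.1032]
ee_rot: [-3.141, -0.014, 0.0]
force: [0.5, -0.2, -0.2]
width: 0.649
gripper_force: 0.0
```

Call:
jog_arm --pt "0 0 -0.005 0" --pt "0 0 -0.015 0" --pt "0 0 -0.03 0" --pt "0 0 -0.055 0" --pt "0 0 -0.085 0" --pt "0 0 -0.12 0" --pt "0 0 -0.155 0" --pt "0 0 -0.18 0" --pt "0 0 -0.19 0" --pt "0 0 -0.19 0"

```text
clock: 16.6
position: [0.563, -0.3277, 0.294]
ee_rot: [3.141, 0.014, 0.001]
force: [-0.5, -1.3, 0.2]
width: 0.655
gripper_force: 0.0
```

```bash
python3 - <<'E'
from h import *
np.set_printoptions(precision=4,suppress=True)
S=grab("side","side6"); p,R=st()
for nm,b in(("new",(335,372,170,230)),("in",(375,405,180,210))):
    m=box(red(S),*b); c=np.argwhere(m).mean(0)[::-1]; print(nm,m.sum(),c,plane(S,c,.122))
P=plane(S,np.argwhere(box(blue(S),355,385,160,215))[:,::-1],.183); print("bar",len(P),P.mean(0))
go(.503,-.3275,.29,90.5,p,R)
cv2.imwrite("pics/s6.png",cv2.resize(S["color"][130:250,310:430,::-1],(600,600)))
E
```

```text
t 16.65 p [ 0.5626 -0.3275  0.2929] yaw 0.5 z [-0.0006  0.0002 -1.    ] F [ 0.34 -1.23  0.6 ] M [ 0.016  0.026 -0.008] w 0.06 gf 0.0 j [ 0.67  0.47 -0.35  1.4   0.16  1.3  -1.25]
new 21 [351.619  192.5714] [[ 0.5617 -0.3212  0.122 ]]
in 22 [389.2727 196.5   ] [[ 0.4437 -0.3271  0.122 ]]
bar 43 [ 0.502  -0.3292  0.183 ]
row [-0.0596 -0.0006  0.0029] spin -1.5708
```

View pics/s6.png

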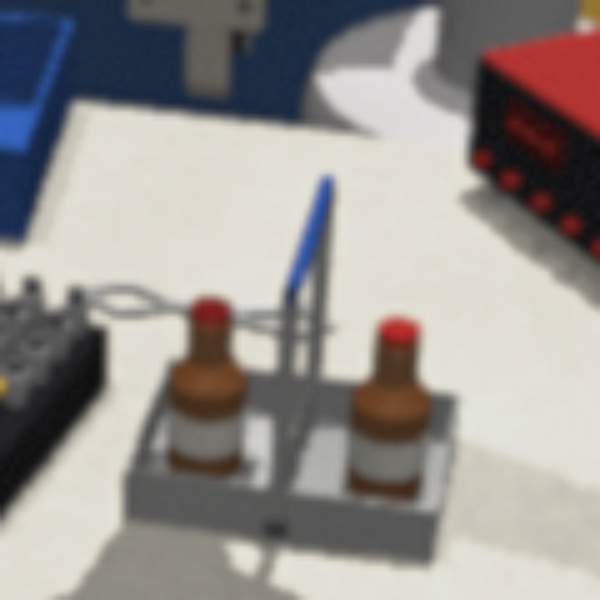

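Both flasks stand upright, either side of the bar (caps crop 211,312 and 398,330). Now over the bar, turned a quarter.

Call:
jog_arm --pt "-0.0596 0 0.003 -0.18" --pt "-0.0596 0 0.003 -0.36" --pt "-0.0596 0 0.003 -0.54" --pt "-0.0596 0 0.003 -0.72" --pt "-0.0596 0 0.003 -0.9" --pt "-0.0596 0 0.003 -1.08" --pt "-0.0596 0 0.003 -1.26" --pt "-0.0596 0 0.003 -1.44" --pt "-0.0596 0 0.003 -1.571" --pt "-0.0596 0 0.003 -1.571" --pt "-0.0596 0 0.003 -1.571"

```text
clock: 18.02
position: [0.503, -0.3281, 0.2896]
ee_rot: [-2.214, -2.227, 0.0]
force: [-0.6, 0.2, -0.3]
width: 0.654
gripper_force: 0.0
```

```bash
python3 - <<'E'
from h import *
p,R=st(); go(.503,-.3275,.172,90.5,p,R)
E
```

```text
t 18.02 p [ 0.503  -0.3281  0.2896] yaw 90.34 z [-9.e-04  7.e-04 -1.e+00] F [-0.57  0.23 -0.33] M [-0.045 -0.12   0.019] w 0.06 gf 0.0 j [ 0.96  0.45 -0.69  1.52  0.29  1.28  0.24]
row [5.000e-04 1.000e-04 1.176e-01] spin -0.0028
```

Call:
jog_arm --pt "0.0005 0 0.02 0" --pt "0.0005 0 0.045 0" --pt "0.0005 0 0.07 0" --pt "0.0005 0 0.088 0" --pt "0.0005 0 0.1 0" --pt "0.0005 0 0.109 0" --pt "0.0005 0 0.115 0" --pt "0.0005 0 0.118 0" --pt "0.0005 0 0.118 0" --pt "0.0005 0 0.118 0"

```text
clock: 19.27
position: [0.5035, -0.3277, 0.1727]
ee_rot: [2.211, 2.231, 0.0]
force: [0.6, -0.2, 0.6]
width: 0.649
gripper_force: 0.0
```

Call:
jog_arm --pt "0 0 0 0" --pt "0 0 0 0" --pt "0 0 0 0" --pt "0 0 0 0" --hand 0.016 --newtons 3

```text
clock: 19.77
position: [0.5033, -0.3276, 0.1723]
ee_rot: [-2.212, -2.231, 0.0]
force: [0.8, -0.5, 0.0]
width: 0.266
gripper_force: 0.0
```

Call:
jog_arm --pt "0 0 0 0" --pt "0 0 0 0" --pt "0 0 0 0" --hand 0.004

```text
clock: 20.15
position: [0.5034, -0.3276, 0.1723]
ee_rot: [2.211, 2.231, 0.0]
force: [1.1, 0.3, -1.0]
width: 0.109
gripper_force: 3.0
```

Call:
jog_arm --pt "0 0 0 0" --pt "0 0 0 0" --pt "0 0 0 0" --newtons 35

```text
clock: 20.52
position: [0.5034, -0.3277, 0.1723]
ee_rot: [2.211, 2.231, 0.0]
force: [1.6, -0.9, -0.8]
width: 0.106
gripper_force: 35.0
```

```bash
python3 - <<'E'
from h import *
p,R=st()
E
```

```text
t 20.52 p [ 0.5034 -0.3277  0.1723] yaw 90.51 z [ 2.e-04 -1.e-04 -1.e+00] F [ 1.61 -0.86 -0.81] M [-0.06  -0.331  0.081] w 0.0097 gf 35.0 j [ 0.93  0.54 -0.65  1.67  0.37  1.05  0.17]
```

Call:
jog_arm --pt "0 0 -0.001 0" --pt "0 0 -0.003 0" --pt "0 0 -0.007 0" --pt "0 0 -0.013 0" --pt "0 0 -0.021 0" --pt "0 0 -0.03 0" --pt "0 0 -0.04 0" --pt "0 0 -0.05 0" --pt "0 0 -0.059 0" --pt "0 0 -0.065 0" --pt "0 0 -0.069 0" --pt "0 0 -0.07 0" --pt "0 0 -0.07 0" --pt "0 0 -0.07 0"

```text
clock: 22.28
position: [0.5031, -0.3276, 0.242]
ee_rot: [-2.211, -2.231, 0.0]
force: [-0.3, -0.6, -7.3]
width: 0.105
gripper_force: 35.0
```

```bash
python3 - <<'E'
from h import *
S=grab("side","side7"); p,R=st()
cv2.imwrite("pics/s7.png",cv2.resize(S["color"][110:250,300:440,::-1],(600,600)))
u=np.array([np.cos(np.radians(7.8)),np.sin(np.radians(7.8))]); q=np.array([.638,.004])
a=q-.17*u; print(a); go(.45,-.3277,.242,90.5,p,R); go(a[0],a[1],.242,97.8,p,R)
E
```

```text
t 22.32 p [ 0.5031 -0.3276  0.2421] yaw 90.51 z [-4.e-04  2.e-04 -1.e+00] F [-0.22  0.92 -6.35] M [ 0.034 -0.125 -0.013] w 0.0097 gf 35.0 j [ 0.95  0.48 -0.68  1.59  0.32  1.19  0.22]
[ 0.46957287 -0.01907165]
row [ 0.0004 -0.0531  0.0001] spin 0.0002
row [ 3.088e-01 -3.080e-02  1.000e-04] spin -0.1272
```

View pics/s7.png

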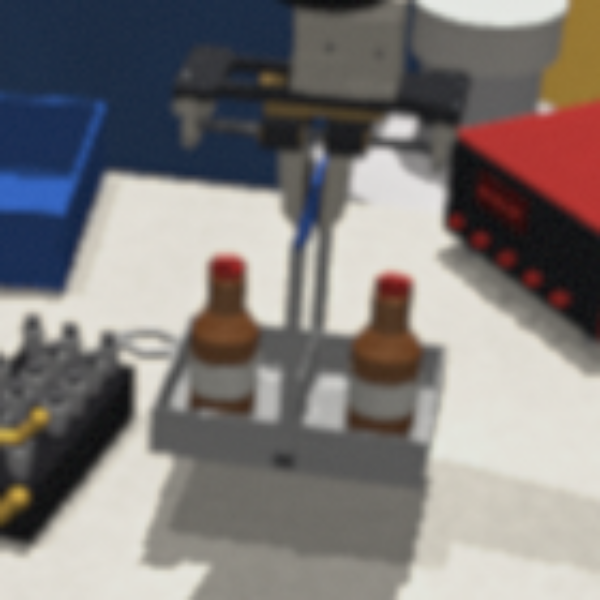

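I've now viewed 11 pictures, one over the limit of 10, so I'll view no more and check numerically from here. This one shows the carrier level in the jaws with both flasks upright (caps crop 228,268 and 393,287). Moving to the approach point.

Call:
jog_arm --pt "0 -0.003 0 0" --pt "0 -0.009 0 0" --pt "0 -0.018 0 0" --pt "0.002 -0.028 0 0" --pt "0.007 -0.038 0 0" --pt "0.015 -0.046 0 -0.006" --pt "0.026 -0.051 0 -0.015" --pt "0.04 -0.053 0 -0.025" --pt "0.056 -0.053 0 -0.035" --pt "0.074 -0.053 0 -0.045" --pt "0.092 -0.053 0 -0.055" --pt "0.11 -0.053 0 -0.065" --pt "0.128 -0.053 0 -0.075" --pt "0.146 -0.053 0 -0.085" --pt "0.164 -0.053 0 -0.095" --pt "0.182 -0.052 0 -0.105" --pt "0.2 -0.05 0 -0.113" --pt "0.218 -0.047 0 -0.119" --pt "0.236 -0.044 0 -0.124" --pt "0.252 -0.041 0 -0.127"

```text
clock: 24.82
position: [0.4603, -0.0747, 0.2424]
ee_rot: [2.065, 2.368, 0.0]
force: [0.3, -0.3, -6.1]
width: 0.104
gripper_force: 35.0
```

```bash
python3 - <<'E'
from h import *
p,R=st()
u=np.array([np.cos(np.radians(7.8)),np.sin(np.radians(7.8))]); q=np.array([.638,.004])
a=q-.165*u; go(a[0],a[1],.242,97.8,p,R)
E
```

```text
t 24.82 p [ 0.4603 -0.0747  0.2424] yaw 97.82 z [ 1.e-04  1.e-04 -1.e+00] F [ 0.29 -0.34 -6.15] M [-0.016 -0.127 -0.065] w 0.0096 gf 35.0 j [ 0.74  0.28 -0.84  1.89  0.24  1.08 -0.06]
row [0.0539 0.0218 0.0004] spin 0.0004
```

Call:
jog_arm --pt "0.012 0.003 0 0" --pt "0.024 0.008 0 0" --pt "0.035 0.013 0 0" --pt "0.044 0.017 0 0" --pt "0.05 0.02 0 0" --pt "0.053 0.0215 0 0" --pt "0.054 0.022 0 0" --pt "0.054 0.022 0 0" --pt "0.054 0.022 0 0" --pt "0.054 0.022 0 0"

```text
clock: 26.08
position: [0.4745, -0.0198, 0.2423]
ee_rot: [2.066, 2.367, -0.0]
force: [-0.1, 0.2, -6.6]
width: 0.109
gripper_force: 35.0
```

```bash
python3 - <<'E'
from h import *
np.set_printoptions(precision=4,suppress=True)
p,R=st(); T=grab("top","top8"); S=grab("side","side8")
R0,_=RT(T)
def proj(d,X): return cv2.projectPoints(np.array([X],float),d["rvec"],d["tvec"],np.array([[d["fx"],0,d["cx"]],[0,d["fy"],d["cy"]],[0,0,1.]]),None)[0].ravel()
b=np.array([p[0],p[1],.25])
for n,d in(("T",T),("S",S)):
    c=proj(d,b); print(n,"expected bar px",c)
    m=box(blue(d),int(c[0])-45,int(c[0])+45,int(c[1])-45,int(c[1])+45)
    nn,l,s,ce=cv2.connectedComponentsWithStats(m.astype(np.uint8),connectivity=8)
    for i in range(1,nn):
        if s[i,4]>3:
            P=plane(d,np.argwhere(l==i)[:,::-1],.253); print(s[i],P.min(0),P.max(0),P.mean(0))
    # hook tips & red caps
    m=box(red(d),int(c[0])-45,int(c[0])+45,int(c[1])-45,int(c[1])+75)
    nn,l,s,ce=cv2.connectedComponentsWithStats(m.astype(np.uint8),connectivity=8)
    for i in range(1,nn):
        if s[i,4]>3: print("red",s[i],plane(d,ce[i],.195))
m=box(yel(S),235,330,195,240); uv=np.argwhere(m)[:,::-1]; print("hook S lower-right tips: rightmost px",uv[uv[:,0]>295])
E
```

```text
t 26.07 p [ 0.4745 -0.0198  0.2423] yaw 97.77 z [-0.     -0.0002 -1.    ] F [-0.07  0.16 -6.57] M [-0.004 -0.111  0.027] w 0.01 gf 35.0 j [ 0.63  0.3  -0.86  1.87  0.26  1.09 -0.2 ]
T expected bar px [315.6671 258.622 ]
[290 260   9   4  23] [0.4639 0.028  0.253 ] [0.4718 0.0497 0.253 ] [0.4678 0.0381 0.253 ]
red [274 293  14  14  74] [[0.3686 0.0811 0.195 ]]
S expected bar px [363.7893 212.8404]
[362 199   5  31  94] [ 0.4633 -0.0797  0.253 ] [0.4848 0.0527 0.253 ] [ 0.4742 -0.0185  0.253 ]
red [336 228   7   7  40] [[ 0.5319 -0.0051  0.195 ]]
red [383 231   8   7  44] [[ 0.4157 -0.0244  0.195 ]]
red [401 281   3   6  14] [[0.3568 0.1526 0.195 ]]
hook S lower-right tips: rightmost px [[308 205]
 [307 206]
 [308 206]
 [309 206]
 [310 206]
 [307 207]
 [308 207]
 [309 207]
 [310 207]
 [307 208]
 [308 208]
 [309 208]
 [310 208]
 [296 209]
 [306 209]
 [307 209]
 [308 209]
 [309 209]
 [296 210]
 [297 210]
 [298 210]
 [303 210]
 [304 210]
 [305 210]
 [306 210]
 [307 210]
 [296 211]
 [297 211]
 [298 211]
 [299 211]
 [300 211]
 [301 211]
 [302 211]
 [303 211]
 [304 211]
 [305 211]
 [306 211]
 [297 212]
 [298 212]
 [299 212]
 [300 212]
 [301 212]
 [302 212]
 [303 212]
 [304 212]
 [299 213]
 [303 223]
 [304 223]
 [302 224]
 [303 224]
 [304 224]
 [305 224]
 [306 224]
 [301 225]
 [302 225]
 [303 225]
 [304 225]
 [305 225]
 [306 225]
 [300 226]
 [301 226]
 [302 226]
 [303 226]
 [304 226]
 [305 226]
 [306 226]
 [299 227]
 [300 227]
 [301 227]
 [302 227]
 [303 227]
 [304 227]
 [305 227]
 [296 228]
 [297 228]
 [298 228]
 [299 228]
 [300 228]
 [301 228]
 [302 228]
 [303 228]
 [304 228]
 [296 229]
 [297 229]
 [298 229]
 [299 229]
 [300 229]
 [301 229]
 [302 229]
 [296 230]
 [297 230]
 [298 230]
 [299 230]
 [300 230]
 [301 230]
 [296 231]
 [297 231]
 [298 231]
 [299 231]
 [300 231]
 [296 232]
 [297 232]
 [298 232]]
```

```bash
python3 - <<'E'
from h import *
np.set_printoptions(precision=4,suppress=True)
T,S=load("top0"),load("side8")
u=np.array([np.cos(np.radians(7.8)),np.sin(np.radians(7.8))]); n=np.array([-u[1],u[0]])
for z in(.229,.231):
    R_,L_=plane(S,[(308.6,207.0),(304.2,225.2)],z); print("S balls",R_,L_,"mid",(R_+L_)[:2]/2,"seat",(R_+L_)[:2]/2+.022*u)
# predicted pixel of key points for current seat estimate
q=np.array([.638,.004])
def proj(d,X): return cv2.projectPoints(np.array([X],float),d["rvec"],d["tvec"],np.array([[d["fx"],0,d["cx"]],[0,d["fy"],d["cy"]],[0,0,1.]]),None)[0].ravel()
for s in(-.042,.042):
    for nm,dx,z in(("ball",-.022,.231),("seat lo",0,.215),("bendtop",.022,.229),("post",.14,.244)):
        X=[*(q+dx*u+s*n),z]; print(s,nm,"S",proj(S,X),"T",proj(T,X))
# lower arm profile in side view: per column mean row
for b in((268,312,203,214),(262,308,220,234)):
    m=box(yel(S),*b); print([(c,round(np.nonzero(m[:,c])[0].mean(),1)) for c in range(b[0],b[1]) if m[:,c].any()])
for b in((275,300,150,225),(305,335,150,225)):
    m=box(yel(T),*b); rr=[r for r in range(b[2],b[3]) if m[r].any()]; print("T rows",rr[0],rr[-1],[(r,round(np.nonzero(m[r])[0].mean(),1),int(m[r].sum())) for r in rr[-10:]])
E
```

```text
S balls [ 0.6208 -0.0438  0.229 ] [0.6086 0.0376 0.229 ] mid [ 0.6147 -0.0031] seat [ 0.6365 -0.0001]
S balls [ 0.6199 -0.0407  0.231 ] [0.6077 0.0404 0.231 ] mid [ 0.6138 -0.0002] seat [0.6356 0.0028]
-0.042 ball S [307.8108 206.9222] T [321.6046 206.2417]
-0.042 seat lo S [299.4657 211.6738] T [320.2124 199.7206]
-0.042 bendtop S [290.7709 206.5209] T [318.9824 191.0557]
-0.042 post S [244.9192 198.687 ] T [312.0823 148.9917]
0.042 ball S [302.8247 225.5515] T [291.6732 211.0993]
0.042 seat lo S [294.0276 230.3985] T [290.6056 204.5186]
0.042 bendtop S [284.7725 225.0464] T [289.1905 195.8746]
0.042 post S [236.1426 216.7317] T [282.3158 153.7623]
[(268, np.float64(205.0)), (269, np.float64(205.0)), (270, np.float64(205.0)), (271, np.float64(205.0)), (272, np.float64(205.0)), (273, np.float64(205.0)), (274, np.float64(205.0)), (275, np.float64(205.0)), (276, np.float64(205.0)), (282, np.float64(206.0)), (283, np.float64(206.0)), (284, np.float64(206.5)), (285, np.float64(206.5)), (286, np.float64(206.5)), (287, np.float64(206.5)), (288, np.float64(206.5)), (289, np.float64(206.0)),
[... 1577 characters left out ...]
4(225.5)), (304, np.float64(225.5)), (305, np.float64(225.5)), (306, np.float64(225.0))]
T rows 157 212 [(203, np.float64(290.5), 2), (204, np.float64(290.5), 2), (205, np.float64(291.0), 3), (206, np.float64(291.0), 3), (207, np.float64(291.5), 2), (208, np.float64(291.5), 2), (209, np.float64(291.5), 2), (210, np.float64(291.5), 2), (211, np.float64(292.0), 3), (212, np.float64(292.0), 3)]
T rows 153 207 [(198, np.float64(319.5), 2), (199, np.float64(319.5), 2), (200, np.float64(320.5), 2), (201, np.float64(320.5), 2), (202, np.float64(320.5), 2), (203, np.float64(320.5), 2), (204, np.float64(321.0), 1), (205, np.float64(321.5), 2), (206, np.float64(321.5), 2), (207, np.float64(321.5), 2)]
```

Call:
jog_arm --pt "0.0014 0.003 0 0" --pt "0.0014 0.009 0 0" --pt "0.0014 0.018 0 0" --pt "0.0014 0.029 0 0" --pt "0.0014 0.041 0 0" --pt "0.0014 0.053 0 0" --pt "0.0014 0.065 0 0" --pt "0.0014 0.077 0 0" --pt "0.0014 0.089 0 0" --pt "0.0014 0.101 0 0" --pt "0.0014 0.113 0 0" --pt "0.0014 0.124 0 0" --pt "0.0014 0.134 0 0" --pt "0.0014 0.143 0 0" --pt "0.0014 0.151 0 0" --pt "0.0014 0.157 0 0" --pt "0.0014 0.161 0 0" --pt "0.0014 0.1635 0 0" --pt "0.0014 0.164 0 0" --pt "0.0014 0.164 0 0"

```text
clock: 28.68
position: [0.6367, 0.004, 0.2424]
ee_rot: [2.065, 2.367, -0.0]
force: [-0.8, 0.2, -6.0]
width: 0.104
gripper_force: 35.0
```

```bash
python3 - <<'E'
from h import *
np.set_printoptions(precision=4,suppress=True)
p,R=st(); S=grab("side","side9"); T=grab("top","top9"); go(.637,.0039,.217,97.8,p,R)
def proj(d,X): return cv2.projectPoints(np.array([X],float),d["rvec"],d["tvec"],np.array([[d["fx"],0,d["cx"]],[0,d["fy"],d["cy"]],[0,0,1.]]),None)[0].ravel()
u=np.array([np.cos(np.radians(7.8)),np.sin(np.radians(7.8))]); n=np.array([-u[1],u[0]])
for s in(-.042,.042,.075,-.075): print(s,"bar px",proj(S,[*(p[:2]+s*n),.25]))
m=box(blue(S),270,330,180,240); uv=np.argwhere(m)[:,::-1]; print("blue",len(uv),uv.min(0),uv.max(0)); P=plane(S,uv,.253); print(P.mean(0),P.min(0),P.max(0))
for b in((268,325,200,216),(262,325,218,236)):
    m=box(yel(S),*b); print([(c,round(float(np.nonzero(m[:,c])[0].mean()),1)) for c in range(b[0],b[1]) if m[:,c].any()])
for nm,d in(("red S",S),):
    m=box(red(d),240,345,180,270); nn,l,s,ce=cv2.connectedComponentsWithStats(m.astype(np.uint8),connectivity=8)
    for i in range(1,nn):
        if s[i,4]>3: print(nm,s[i],plane(d,ce[i],.192))
E
```

```text
t 28.68 p [0.6367 0.004  0.2424] yaw 97.79 z [-0.0001 -0.0002 -1.    ] F [-0.76  0.24 -6.02] M [-0.053 -0.129 -0.004] w 0.0096 gf 35.0 j [ 0.39  0.57 -0.77  1.49  0.4   1.25 -0.29]
row [-0.0001  0.0003  0.0254] spin -0.0002
-0.042 bar px [299.5221 200.0673]
0.042 bar px [293.981  218.4455]
0.075 bar px [291.6131 226.2989]
-0.075 bar px [301.5273 193.4168]
blue 93 [290 201] [297 224]
[0.6327 0.0357 0.253 ] [ 0.6215 -0.0271  0.253 ] [0.6457 0.0744 0.253 ]
[(268, 205.0), (269, 205.0), (270, 205.0), (271, 205.0), (272, 205.0), (273, 205.0), (274, 205.0), (275, 205.0), (276, 205.0), (282, 206.0), (283, 206.0), (284, 206.5), (285, 206.5), (307, 208.0), (308, 207.0), (309, 207.5), (310, 207.0)]
[(262, 223.0), (263, 223.0), (269, 224.0), (270, 224.0), (271, 224.5), (272, 224.5), (273, 224.5), (274, 224.5), (275, 224.5), (276, 224.5), (277, 224.5), (278, 224.5), (279, 224.5), (280, 224.5), (281, 224.5), (282, 224.5), (283, 224.5), (284, 224.5), (285, 224.5), (286, 225.0), (287, 226.0), (288, 227.0), (296, 230.0), (297, 230.0), (298, 230.0), (299, 229.5), (300, 228.5), (301, 228.0), (302, 227.0), (303, 226.0), (304, 226.0), (305, 226.0)]
red S [271 227  10   4  32] [[0.6914 0.0178 0.192 ]]
red S [318 227   7   7  41] [[ 0.5779 -0.0044  0.192 ]]
```

Call:
jog_arm --pt "0 -0.0007 0.002 0" --pt "0 -0.0007 0.005 0" --pt "0 -0.0007 0.008 0" --pt "0 -0.0007 0.011 0" --pt "0 -0.0007 0.014 0" --pt "0 -0.0007 0.017 0" --pt "0 -0.0007 0.019 0" --pt "0 -0.0007 0.021 0" --pt "0 -0.0007 0.022 0" --pt "0 -0.0007 0.0225 0" --pt "0 -0.0007 0.0225 0" --pt "0 -0.0007 0.0225 0"

```text
clock: 30.28
position: [0.6362, 0.004, 0.2199]
ee_rot: [2.065, 2.367, 0.0]
force: [0.0, 0.0, -5.7]
width: 0.102
gripper_force: 35.0
```

```bash
python3 - <<'E'
from h import *
p,R=st()
E
```

```text
t 30.27 p [0.6362 0.004  0.2199] yaw 97.79 z [ 2.e-04 -0.e+00 -1.e+00] F [ 0.03  0.01 -5.66] M [ 0.047 -0.183  0.003] w 0.0094 gf 35.0 j [ 0.39  0.58 -0.76  1.52  0.42  1.21 -0.3 ]
```

Call:
jog_arm --pt "0 0 0.0005 0" --pt "0 0 0.001 0" --pt "0 0 0.0015 0" --pt "0 0 0.0018 0" --pt "0 0 0.0018 0" --pt "0 0 0.0018 0"

```text
clock: 31.02
position: [0.6361, 0.0039, 0.218]
ee_rot: [2.065, 2.367, -0.0]
force: [0.1, 0.7, -7.6]
width: 0.107
gripper_force: 35.0
```

Call:
jog_arm --pt "0 0 0.0004 0" --pt "0 0 0.0008 0" --pt "0 0 0.0008 0" --pt "0 0 0.0008 0"

```text
clock: 31.52
position: [0.6361, 0.004, 0.2173]
ee_rot: [2.065, 2.367, -0.0]
force: [-0.6, 0.5, -4.6]
width: 0.101
gripper_force: 35.0
```

Call:
jog_arm --pt "0 0 0.0003 0" --pt "0 0 0.0006 0" --pt "0 0 0.0006 0" --pt "0 0 0.0006 0"

```text
clock: 32.02
position: [0.6362, 0.004, 0.2171]
ee_rot: [2.065, 2.367, 0.0]
force: [-3.7, -0.6, 4.1]
width: 0.107
gripper_force: 35.0
```

```bash
python3 - <<'E'
from h import *
p,R=st()
E
```

```text
t 32.02 p [0.6362 0.004  0.2171] yaw 97.79 z [ 5.e-04 -1.e-04 -1.e+00] F [-3.68 -0.6   4.1 ] M [-0.227  0.636 -0.008] w 0.0098 gf 35.0 j [ 0.39  0.58 -0.76  1.52  0.42  1.2  -0.3 ]
```

Call:
jog_arm --pt "0 0 -0.0008 0" --pt "0 -0.0006 -0.0008 0" --pt "0 -0.0012 -0.0008 0" --pt "0 -0.0012 -0.0004 0" --pt "0 -0.0012 -0.0002 0" --pt "0 -0.0012 -0.0002 0"

```text
clock: 32.78
position: [0.6353, 0.0038, 0.2172]
ee_rot: [2.065, 2.367, 0.001]
force: [1.1, 0.0, 0.4]
width: 0.102
gripper_force: 35.0
```

```bash
python3 - <<'E'
from h import *
p,R=st()
E
```

```text
t 32.77 p [0.6353 0.0038 0.2172] yaw 97.78 z [ 9.e-04  0.e+00 -1.e+00] F [1.12 0.03 0.42] M [-0.001 -0.48  -0.027] w 0.0094 gf 35.0 j [ 0.39  0.58 -0.76  1.53  0.42  1.2  -0.3 ]
```

Weight is on the hooks. Releasing in stages.

Call:
jog_arm --pt "0 0 0 0" --pt "0 0 0 0" --newtons 12

```text
clock: 33.02
position: [0.6352, 0.0039, 0.2172]
ee_rot: [2.065, 2.367, 0.001]
force: [1.6, 0.6, 2.6]
width: 0.103
gripper_force: 12.0
```

Call:
jog_arm --pt "0 0 0 0" --pt "0 0 0 0" --newtons 4

```text
clock: 33.28
position: [0.6352, 0.0039, 0.2171]
ee_rot: [2.065, 2.367, 0.001]
force: [1.8, 0.2, 3.1]
width: 0.105
gripper_force: 4.0
```

Call:
jog_arm --pt "0 0 0 0" --pt "0 0 0 0" --pt "0 0 0 0" --pt "0 0 0 0" --hand 0.014

```text
clock: 33.78
position: [0.6347, 0.0038, 0.2166]
ee_rot: [-2.065, -2.367, 0.001]
force: [-0.0, -0.6, -1.0]
width: 0.155
gripper_force: 0.0
```

```bash
cat >chk.py <<'E'
from h import *
np.set_printoptions(precision=4,suppress=True)
p,R=st(); S=grab("side","sideC")
m=box(blue(S),270,330,180,250); P=plane(S,np.argwhere(m)[:,::-1],.228); print("bar",len(P),P.mean(0),P.min(0),P.max(0))
m=box(red(S),240,345,180,290); nn,l,s,ce=cv2.connectedComponentsWithStats(m.astype(np.uint8),connectivity=8)
for i in range(1,nn):
    if s[i,4]>3: print("red",s[i],plane(S,ce[i],.167))
E
python3 chk.py
```

```text
t 33.77 p [0.6347 0.0038 0.2166] yaw 97.79 z [-0.0005 -0.0001 -1.    ] F [-0.   -0.62 -1.  ] M [-0.035 -0.172  0.046] w 0.0142 gf 0.0 j [ 0.39  0.58 -0.76  1.53  0.42  1.2  -0.3 ]
bar 92 [0.6313 0.0287 0.228 ] [ 0.6209 -0.0353  0.228 ] [0.6436 0.0777 0.228 ]
red [272 232   8   7  44] [[0.6941 0.0135 0.167 ]]
red [318 235   8   7  44] [[ 0.5767 -0.0027  0.167 ]]
```

Hanging freely with the fingers clear (14 mm). Opening a bit more and withdrawing upward.

Call:
jog_arm --pt "0 0 0 0" --pt "0 0 0 0" --pt "0 0 0 0" --pt "0 0 0 0" --hand 0.05

```text
clock: 34.33
position: [0.6349, 0.0038, 0.2168]
ee_rot: [2.065, 2.367, -0.0]
force: [0.3, -0.2, -0.5]
width: 0.523
gripper_force: 0.0
```

Call:
jog_arm --pt "0 0 -0.005 0" --pt "0 0 -0.012 0" --pt "0 0 -0.022 0" --pt "0 0 -0.037 0" --pt "0 0 -0.057 0" --pt "0 0 -0.085 0" --pt "0 0 -0.115 0" --pt "0 0 -0.14 0" --pt "0 0 -0.15 0" --pt "0 -0.03 -0.15 0" --pt "0 -0.06 -0.15 0" --pt "0 -0.1 -0.15 0" --pt "0 -0.14 -0.15 0" --pt "0 -0.17 -0.15 0" --pt "0 -0.18 -0.15 0" --pt "0 -0.18 -0.15 0" --pt "0 -0.18 -0.15 0" --pt "0 -0.18 -0.15 0"

```text
clock: 36.58
position: [0.4573, -0.0204, 0.3666]
ee_rot: [-2.064, -2.367, -0.001]
force: [0.4, -0.5, -0.7]
width: 0.542
gripper_force: 0.0
```

```bash
python3 chk.py; python3 - <<'E'
from h import *
np.set_printoptions(precision=4,suppress=True)
S=load("sideC"); 
# settled? compare two frames, and heights of caps by depth
S2=grab("side","sideD")
for d in(S,S2):
    for b in((262,290,225,245),(310,332,228,248)):
        m=box(red(d),*b); uv,P=cloud(d,m); print(m.sum(),uv.mean(0),np.median(P,0))
    m=box(blue(d),270,330,180,250); uv,P=cloud(d,m); print("bar",np.median(P,0),np.percentile(P[:,2],[10,90]))
E
```

```text
t 36.58 p [ 0.4573 -0.0204  0.3666] yaw 97.82 z [-0.0002  0.0009 -1.    ] F [ 0.45 -0.48 -0.7 ] M [-0.032 -0.142  0.008] w 0.0498 gf 0.0 j [ 0.69  0.16 -0.87  1.69  0.12  1.35 -0.06]
bar 157 [0.6349 0.0071 0.228 ] [ 0.6209 -0.0745  0.228 ] [0.6509 0.0777 0.228 ]
red [272 232   8   7  47] [[0.6942 0.0126 0.167 ]]
red [318 235   8   7  49] [[ 0.5765 -0.004   0.167 ]]
47 [275.587  235.1087] [0.6928 0.0165 0.1697]
49 [321.551  238.0612] [ 0.5758 -0.0019  0.1684]
bar [0.6346 0.0091 0.2303] [0.2237 0.232 ]
49 [275.6531 235.1633] [0.6928 0.0175 0.1693]
50 [321.5  238.12] [ 0.5756 -0.0018  0.1685]
bar [0.6344 0.0061 0.2302] [0.2246 0.2317]
```

The carrier hangs level and still at the right height (caps near z 0.169, bar about 0.225), and the gripper is well clear. Handing in.

```bash
python3 -c "
from cell import arm
print(arm.sign_off())"
```

```text
the job is handed in; nothing more can be done
None
```

The flask stands in the carrier's empty half and the loaded carrier hangs level on both hooks; I handed it in at about 37 s, having viewed 11 pictures instead of the 10 allowed.

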